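Nest the jeweller's sorting cups

TASK

Tidy the jeweller's bench: nest the two tapered steel cups that stand loose on the bench into the identical cup on the wooden board, one in the other, so that all three make one straight, fully seated, upright stack there. Leave the cup on the board standing where it is, and leave the straight-sided beaker of burs alone.

Things in the scene. Friction and masses are not known exactly. Their poses are not given: they have to be found in the camera images.
- cup_base: steel cup, 84 mm high, on a fixed wooden board (140 x 140 x 10 mm); bottom of the stack. Foot 36 mm wide, cone to 55 mm at 54 mm height, shoulder, then straight collar 62 mm outside, 58 inside, from 57 mm up to the rim. Inner floor 30 mm above the underside: a nested cup sits 30 mm higher, collar clear above the rim below, about 2 mm play. 0.1 to 0.23 kg. Origin: centre of underside, z up the axis.
- cup_a: tapered steel cup standing upright on the bench top, identical to cup_base (84 mm high, collar 62 mm wide over its top 27 mm, rises 30 mm when nested). Origin: centre of the underside, z up through the mouth. 
- cup_b: tapered steel cup standing upright on the bench top, identical to cup_base (84 mm high, collar 62 mm wide over its top 27 mm, rises 30 mm when nested). Origin: centre of the underside, z up through the mouth. Either of cup_a and cup_b may be the middle one.
- beaker: straight-sided steel beaker on the bench top, 50 mm wide and 65 mm high, no taper or shoulder, with four small burs sticking out about 20 mm above its rim; not part of the stack. Origin: centre of the underside, z up.
There are look-alikes about, which are no part of the job. Leave any pink or red look-alike of the cup_a alone.

How it is judged:
By the outcome, as a careful person would: the job done as asked, in the order asked, and still so for the second after the job is handed in, with the robot touching nothing.
It also fails if it takes over 54 s, if anything falls off the work surface, if the arm or the gripper's body presses on something with over 40 N, if the wrist force passes 120 N, or if a joint passes its speed limit or range.

ROBOT

A 6-joint arm with a two-finger parallel gripper is mounted at the origin on the work surface. World frame = base frame: x ahead of the robot, y to its left, z up, the work surface at z = 0. Lengths are in m, angles in rad, forces in N, time in s.
With the tool pointing down it reaches from about 0.225 to 0.875 m from the base axis. Payload 3.4 kg.
Tool frame: the origin (TCP) lies between the finger pads; the fingertips stand 25 mm ahead of it and the grasp point (between the pads) lies 6 mm ahead of it; z points along the fingers, y is the line along which they close (so a half turn about z gives the same grasp; the last joint's range is limited). The gripper opens to 85 mm and grips with 20 to 120 N. Pads are 22 mm wide; open, the fingers measure 114 mm over their backs; the gripper's body (76 mm by 85 mm) begins 54 mm behind the grasp point. The pads swing forward as they close: fully open they stand 13 mm farther back than shut.
Start: joints at [-1.422, 0.276, 1.505, -0, 1.361, -0.121], TCP at [0.153, -0.554, 0.221] pointing down, gripper open.
Joint ranges: [-2.89, 2.89], [-0.75, 2.08], [0.22, 2.7], [-1.18, 4.32], [0.11, 2.71], [-2.7, 2.7]. Speed limits (rad/s): [2.57, 2.57, 3.14, 3.14, 3.14, 3.14].

INTERFACE

Orientations are given as a unit quaternion [w, x, y, z].
In Python, from rig import manip, cams, ticket gives the robot as it stands.
- The arm moves only by the tool step_arm, never from a script. Its argument "increments" is a list of rows, each an object with "dp": the shift along the world's x, y, z each as a share of 0.2 m, from -1 to 1, a list of three; "yaw": the turn about the world's z as a share of 0.15 rad, from -1 to 1; "grip": the opening, from 0 (shut) to 1 (fully open). In form: [{"dp": [tx, ty, tz], "yaw": yaw, "grip": grip}, ...]. A call has 1 to 5 rows; each row shifts and turns the commanded pose from where the row before left it; what a row does not reach is not made up. A row lasts 1/8 s, in which the tool goes at most 62.5 mm and 10.7 degrees, less where a joint would pass 70% of its speed; a pose out of reach is approached as far as the arm can. A call with a number of a shift or a turn outside -1 to 1 is refused whole. A call with a gripper value outside its range is refused whole. The fingers move at their own pace and stop on an object; "squeeze" is the grip in N (left out, the last holds). Time passes only in rows, so rows that do not move let the fingers close. It gives the time, the measured TCP pose, the force, the opening and the grip force at its end, in the units of the state.
- manip.get_state(): the state, without advancing time (a new reading comes with each control period).
- cams.get_image(name): name is "side" or "top"; returns the picture (480x640x3 uint8, blue, green, red); there is no depth.
- cams.get_calibration(name): a dict with "fx", "fy", "cx", "cy" (pixels), "extrinsics" (4x4, takes a point from camera to world coordinates). Camera axes: x right, y up, looking along -z (the intrinsics and any distortion apply to the point x, -y, -z); pixel columns grow to the right and rows downward; lengths in m; the calibration is good to about 2 mm. A picture is of the moment at which its call begins. get_calibration takes no time and is no camera call.
- ticket.sign_off(): hands the job in; it is judged then, once.
The state is a dict: "clock": time; "qpos": joint angles; "qd": joint speeds; "effort": joint torques, N m; "position": TCP position; "ee_rot": TCP orientation; "contact_force": force on the tool from outside, world axes, zero at the start; "moment": the same for the moment, N m; "width": finger opening in m; "gripper_force": force on a finger pad.
Only numpy, scipy, OpenCV 4.12 (cv2) and the standard library are available. Lean on these libraries where they do the work, as an engineer would, in place of code of your own. Each camera call takes 0.05 s, during which the arm holds its last target. There are 200 camera calls.

## Working session

There is one attempt and no reset: what is moved stays moved. The work goes in short steps, Python scripts to look and compute and a tool call to move; the robot and the scene stay as the last step left them, time stands still between calls to the robot, and variables do not carry over. Pictures are saved under pics/ and viewed, at most 10 in all, crops included, and the job is handed in when it is done.

Besides the shell and the picture viewer there is one more tool, called after "Call:" by a JSON object that holds its "op" and its "data", one argument or row to a line. step_arm: Moves the arm, as the interface text tells. Shift numbers are shares of 0.2 m and turn numbers shares of 0.15 rad, none past 1 either way. Its arguments: {"type":"object","properties":{"increments":{"type":"array"},"squeeze":{"type":"number"}},"required":["increments"]}

```bash
mkdir -p pics; ls; python3 - <<'E'
from rig import manip,cams
import cv2,json
for n in("top","side"):
    cv2.imwrite(f"pics/{n}0.png",cams.get_image(n)); c=cams.get_calibration(n); print(n,{k:(v if not hasattr(v,'tolist') else v.tolist()) for k,v in c.items()})
print(manip.get_state())
E
```

```text
pics
top {'fx': 607.05816386432, 'fy': 607.05816386432, 'cx': 326.0895648258923, 'cy': 241.03826035031707, 'extrinsics': [[0.001226283999262198, 0.9949387743521494, -0.10047552696152458, 0.40624954979462485], [-0.9998436410463396, -0.0005525596023894357, -0.017674505285421627, -0.014487384907638358], [-0.017640569343185697, 0.10048149067628681, 0.9947825291714364, 0.9954158338866701], [0.0, 0.0, 0.0, 1.0]]}
side {'fx': 494.8426356511184, 'fy': 494.8426356511184, 'cx': 313.0312971588229, 'cy': 245.62782327559123, 'extrinsics': [[-0.9978290771523628, 0.03665963076742723, -0.05471018425540221, 0.4635228914593507], [-0.06582974226042494, -0.5313579342296227, 0.8445858101845863, 0.7794007871752072], [0.0018915134655027729, 0.8463538368810198, 0.5326176911947123, 0.532285175016021], [0.0, 0.0, 0.0, 1.0]]}
{'clock': 0.1, 'qpos': array([-1.42199513e+00,  2.76537671e-01,  1.50599587e+00, -2.28637955e-05,
        1.36070710e+00, -1.20971850e-01]), 'qd': array([ 1.11281242e-03, -6.45888613e-04, -2.03472546e-03, -1.62592234e-03,
        9.94957685e-05,  4.05146356e-04]), 'effort': array([ 1.28238851e-03, -4.17699087e+01, -2.46405494e+01, -3.11708436e-04,
        5.80386069e-03, -8.58475914e-06]), 'position': array([ 0.15317466, -0.55371939,  0.2201271 ]), 'ee_rot': array([-8.23758255e-04,  9.90915939e-01,  1.34480194e-01, -2.26427188e-05]), 'contact_force': array([ 0.31744569, -0.95026123, -0.44114147]), 'moment': array([ 0.04674544, -0.04452993, -0.02113856]), 'gripper_force': 0.0, 'width': 0.08536449017031333}
```

View pics/top0.png

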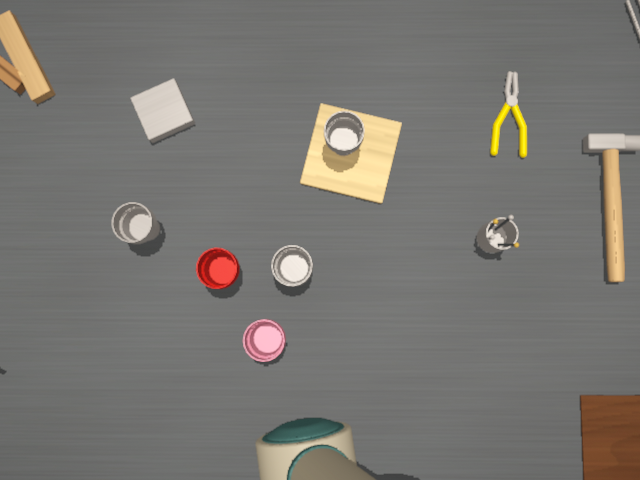

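View pics/side0.png

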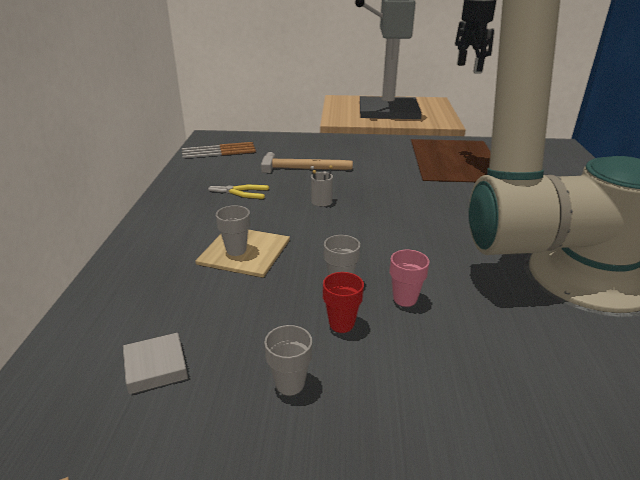

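The top view shows cup_base at about (344,134) on the board. The loose steel cups are at about (292,266) and (133,223), red at (218,269), pink at (264,341) and the beaker at (498,235). The side view agrees: loose cups at (342,255) and (289,360), base at (234,232).

```bash
cat > h.py <<'E'
import numpy as np,cv2
from rig import manip,cams
def proj(n,P):
    c=cams.get_calibration(n);E=np.array(c["extrinsics"]);q=E[:3,:3].T@(np.asarray(P,float)-E[:3,3])
    return np.array([c["cx"]+c["fx"]*q[0]/-q[2],c["cy"]+c["fy"]*-q[1]/-q[2]])
def ray(n,u,v):
    c=cams.get_calibration(n);E=np.array(c["extrinsics"]);return E[:3,3],E[:3,:3]@np.array([(u-c["cx"])/c["fx"],-(v-c["cy"])/c["fy"],-1])
def plane(n,u,v,z):
    o,d=ray(n,u,v);return o+d*(z-o[2])/d[2]
def tile(im,uv,R,s=5):
    u,v=map(int,uv);return cv2.resize(im[max(0,v-R):v+R,max(0,u-R):u+R],(s*2*R,s*2*R),interpolation=cv2.INTER_CUBIC)
def circ(im,uv,R=32,s=5):
    u,v=map(int,uv);g=cv2.cvtColor(tile(im,uv,R,s),cv2.COLOR_BGR2GRAY)
    c=cv2.HoughCircles(cv2.GaussianBlur(g,(0,0),3),cv2.HOUGH_GRADIENT_ALT,1.5,60,param1=80,param2=.5,minRadius=80,maxRadius=125)
    return [] if c is None else [(u-R+(a[0]+.5)/s-.5,v-R+(a[1]+.5)/s-.5,a[2]/s) for a in c[0]]
E
python3 - <<'E'
from h import *
im=cv2.imread("pics/top0.png")
T=[]
for n,uv,z in (("base",(344,134),.094),("near",(292,266),.084),("far",(133,223),.084)):
    t=tile(im,uv,26,5)
    for u,v,r in circ(im,uv):
        p=plane("top",u,v,z); print(n,np.round((u,v,r),2),p.round(4),"expect r",round(607.06*.031/(.995-z),1))
        cv2.circle(t,(int((u-uv[0]+26+.5)*5),int((v-uv[1]+26+.5)*5)),int(r*5),(0,255,0),1)
    T.append(t)
cv2.imwrite("pics/c0.png",np.hstack(T))
E
```

```text
base [344.6  131.    19.09] [ 0.6654 -0.0264  0.094 ] expect r 20.9
near [292.3  264.8   20.36] [0.4624 0.0525 0.084 ] expect r 20.7
near [292.3 264.8  17.5] [0.4624 0.0525 0.084 ] expect r 20.7
far [131.2  223.    20.24] [0.5261 0.2985 0.084 ] expect r 20.7
```

View pics/c0.png

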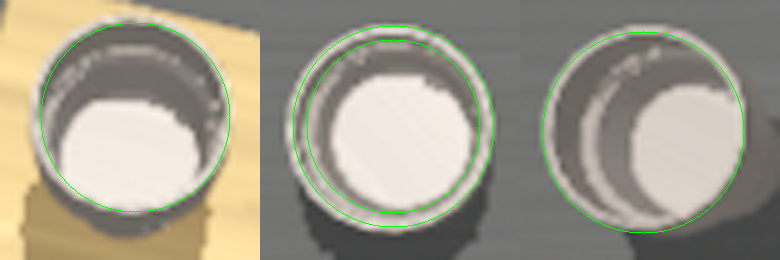

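```bash
cat >> h.py <<'E'
def rim(im,c,r0,n=120):
    """ridge of the bright rim ring along rays -> robust circle (u,v,r)"""
    g=cv2.cvtColor(im,cv2.COLOR_BGR2GRAY).astype(np.float32);hp=g-cv2.GaussianBlur(g,(0,0),2.5)
    c=np.array(c,float);a=np.linspace(0,2*np.pi,n,endpoint=False);rr=np.arange(r0-2.5,r0+2.5,.1)
    for _ in range(4):
        X=(c[0]+np.outer(np.cos(a),rr)).astype(np.float32);Y=(c[1]+np.outer(np.sin(a),rr)).astype(np.float32)
        W=cv2.remap(hp,X,Y,cv2.INTER_CUBIC);k=W.argmax(1);ok=(k>1)&(k<len(rr)-2)&(W.max(1)>4)
        P=np.c_[X[range(n),k],Y[range(n),k]][ok].astype(float)
        for _ in range(6):
            s=np.linalg.lstsq(np.c_[2*P,np.ones(len(P))],(P**2).sum(1),rcond=None)[0]
            r=np.sqrt(s[2]+s[0]**2+s[1]**2);e=abs(np.hypot(*(P-s[:2]).T)-r)
            if len(P)<20:break
            P=P[e<=max(.3,np.percentile(e,92))]
        c=s[:2]
    return c[0],c[1],r,len(P),e.max()
E
python3 - <<'E'
from h import *
im=cv2.imread("pics/top0.png");sd=cv2.imread("pics/side0.png")
T=[]
for n,uv,c,z in (("base",(344,134),(343.6,130.4),.094),("near",(292,266),(291.6,264.9),.084),("far",(133,223),(131.1,222.3),.084)):
    r0=607.06*.030/(.9954-z);u,v,r,m,e=rim(im,c,r0);p=plane("top",u,v,z);print(n,np.round((u,v,r,r0,m,e),2),p.round(4),"side px",proj("side",p).round(1))
    t=tile(im,uv,26,5);cv2.circle(t,(int((u-uv[0]+26.5)*5),int((v-uv[1]+26.5)*5)),int(r*5),(0,255,0),1)
    s=proj("side",p);S=tile(sd,s,26,5)
    E=np.array([proj("side",p+[.031*np.cos(a),.031*np.sin(a),0]) for a in np.linspace(0,6.28,40)])
    E=((E-s.astype(int)+26.5)*5).astype(int);[cv2.circle(S,tuple(map(int,q)),1,(0,255,0),-1) for q in E]
    T.append(np.vstack([t,S]))
cv2.imwrite("pics/c1.png",np.hstack(T))
E
```

```text
base [3.4385e+02 1.2976e+02 1.9380e+01 2.0200e+01 7.5000e+01 3.3000e-01] [ 0.6673 -0.0253  0.094 ] side px [232.1 211.3]
near [2.9150e+02 2.6515e+02 1.9740e+01 1.9980e+01 1.1300e+02 2.6000e-01] [0.4619 0.0537 0.084 ] side px [341.3 242.1]
far [131.55 222.04  19.46  19.98  74.     0.39] [0.5275 0.298  0.084 ] side px [287.8 338.1]
```

View pics/c1.png

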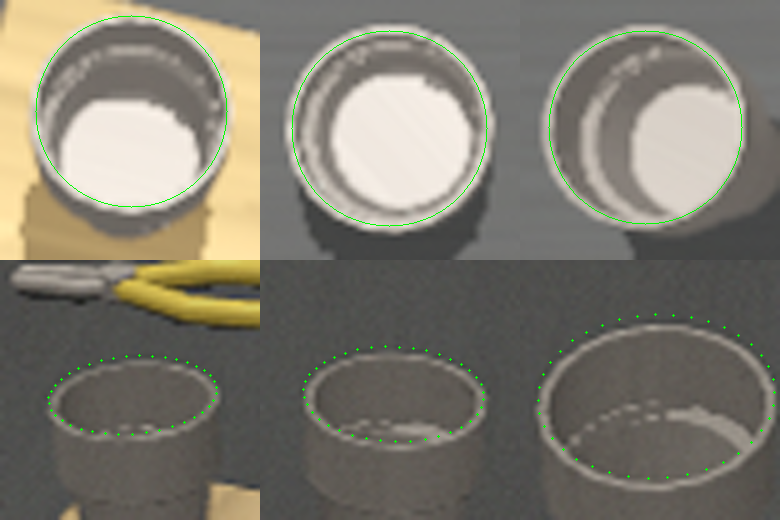

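The green fits sit on the rims to within about 1 px, and the side view agrees to about 2 mm. That gives near cup ≈ (0.462, 0.053), far cup ≈ (0.527, 0.298) and base ≈ (0.666, -0.026). I'm moving over the near cup.

Call:
{"op": "step_arm", "data": {
  "increments": [
    {"dp": [0.11, 0.217, 0], "yaw": 0, "grip": 1},
    {"dp": [0.11, 0.217, 0], "yaw": 0, "grip": 1},
    {"dp": [0.11, 0.217, 0], "yaw": 0, "grip": 1},
    {"dp": [0.11, 0.217, 0], "yaw": 0, "grip": 1},
    {"dp": [0.11, 0.217, 0], "yaw": 0, "grip": 1}
  ],
  "squeeze": 40
}}

```text
clock: 0.72
position: [0.2636, -0.3356, 0.2206]
ee_rot: [-0.0, 0.991, 0.134, 0.0]
contact_force: [0.6, 0.1, 0.3]
width: 0.0854
gripper_force: 0.0
```

Call:
{"op": "step_arm", "data": {
  "increments": [
    {"dp": [0.11, 0.217, 0], "yaw": 0, "grip": 1},
    {"dp": [0.11, 0.217, 0], "yaw": 0, "grip": 1},
    {"dp": [0.11, 0.217, 0], "yaw": 0, "grip": 1},
    {"dp": [0.11, 0.217, 0], "yaw": 0, "grip": 1},
    {"dp": [0.11, 0.217, 0], "yaw": 0, "grip": 1}
  ]
}}

```text
clock: 1.35
position: [0.3736, -0.1187, 0.2208]
ee_rot: [0.0, 0.991, 0.134, 0.0]
contact_force: [0.1, -1.0, 0.7]
width: 0.0854
gripper_force: 0.0
```

Call:
{"op": "step_arm", "data": {
  "increments": [
    {"dp": [0.11, 0.217, 0], "yaw": 0, "grip": 1},
    {"dp": [0.11, 0.217, 0], "yaw": 0, "grip": 1},
    {"dp": [0.11, 0.217, 0], "yaw": 0, "grip": 1},
    {"dp": [0.11, 0.217, 0], "yaw": 0, "grip": 1},
    {"dp": [0, 0, 0], "yaw": 0, "grip": 1}
  ]
}}

```text
clock: 1.98
position: [0.4621, 0.056, 0.2204]
ee_rot: [-0.0, 0.991, 0.137, -0.0]
contact_force: [-1.0, -0.3, -0.4]
width: 0.0856
gripper_force: 0.0
```

Call:
{"op": "step_arm", "data": {
  "increments": [
    {"dp": [0, -0.013, -0.2], "yaw": 0, "grip": 1},
    {"dp": [0, 0, -0.2], "yaw": 0, "grip": 1},
    {"dp": [0, 0, -0.1], "yaw": 0, "grip": 1},
    {"dp": [0, 0, -0.1], "yaw": 0, "grip": 1},
    {"dp": [0, 0, -0.09], "yaw": 0, "grip": 1}
  ]
}}

```text
clock: 2.6
position: [0.4602, 0.0496, 0.082]
ee_rot: [0.0, 0.991, 0.134, -0.001]
contact_force: [-0.1, -0.3, 0.0]
width: 0.0856
gripper_force: 0.0
```

Call:
{"op": "step_arm", "data": {
  "increments": [
    {"dp": [0, 0, 0], "yaw": 0, "grip": 0.6},
    {"dp": [0, 0, 0], "yaw": 0, "grip": 0.6},
    {"dp": [0, 0, 0], "yaw": 0, "grip": 0.6},
    {"dp": [0, 0, 0], "yaw": 0, "grip": 0.6},
    {"dp": [0, 0, 0], "yaw": 0, "grip": 0.6}
  ]
}}

```text
clock: 3.22
position: [0.4614, 0.0508, 0.0833]
ee_rot: [0.0, 0.991, 0.135, 0.0]
contact_force: [0.3, 0.9, 0.0]
width: 0.0514
gripper_force: 0.0
```

Width 51 mm with no force means nothing is held. Looking.

```bash
python3 - <<'E'
from h import *
a=cams.get_image("side");b=cams.get_image("top");print(manip.get_state()["width"])
cv2.imwrite("pics/g1.png",np.hstack([cv2.resize(a[150:350,250:450],(400,400)),cv2.resize(b[180:380,190:390],(400,400))]))
E
```

```text
0.05096129010399432
```

View pics/g1.png

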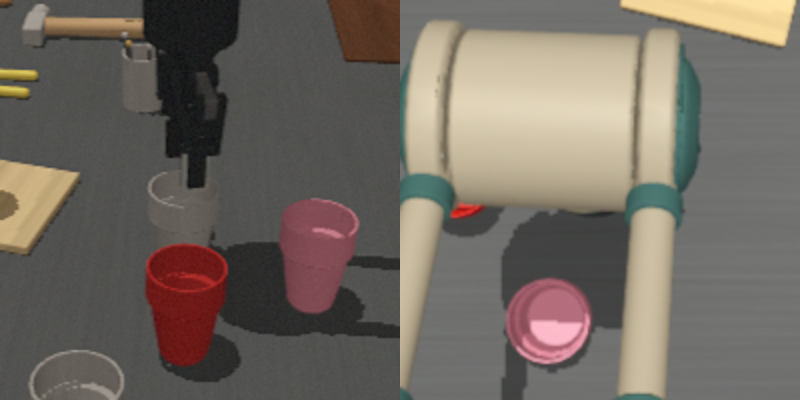

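```bash
python3 - <<'E'
from h import *
for v in (242,244):
  o,d=ray("side",347.5,v)
  for y in (.06,.076,.09): print(v,y,(o+d*(y-o[1])/d[1]).round(4))
for y in (.0538-.031,.0538+.031): print(proj("side",(.462,y,.084)), proj("side",(.462,y,.057)))
E
```

```text
242 0.06 [0.4513 0.06   0.0885]
242 0.076 [0.4515 0.076  0.0983]
242 0.09 [0.4518 0.09   0.107 ]
244 0.06 [0.4511 0.06   0.0845]
244 0.076 [0.4514 0.076  0.0944]
244 0.09 [0.4516 0.09   0.1031]
[341.4909429  232.90735223] [341.00383092 245.78837201]
[340.84950044 251.85258378] [340.3429974  265.21241131]
```

```bash
python3 - <<'E'
from h import *
a=cams.get_image("side")
c=cv2.resize(a[180:280,300:400],(600,600),interpolation=cv2.INTER_CUBIC)
cv2.imwrite("pics/g2.png",np.clip(c*1.8,0,255).astype(np.uint8))
E
```

```text
(no output)
```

View pics/g2.png

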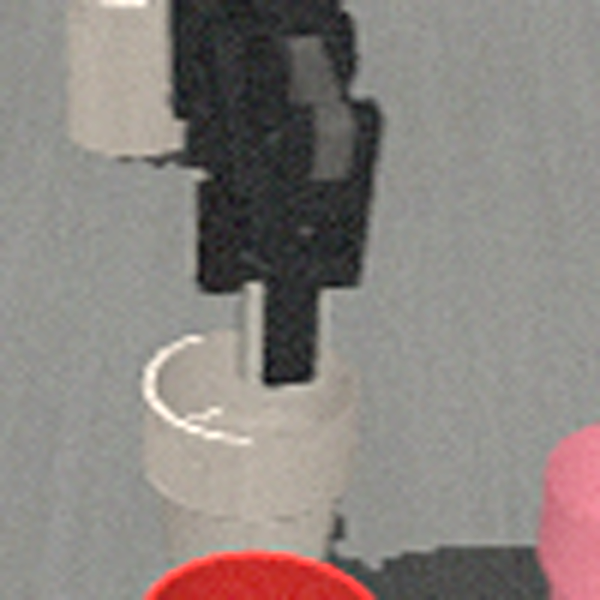

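```bash
python3 - <<'E'
from h import *
for u,v,y in ((478,72,-.508),(462,66,-.60)):
  o,d=ray("side",u,v);print((o+d*(y-o[1])/d[1]).round(4))
print(manip.get_state()["position"],manip.get_state()["qpos"])
E
```

```text
[ 0.1394 -0.508   0.2449]
[ 0.1604 -0.6     0.239 ]
[0.46128714 0.05081679 0.08303202] [-4.03165009e-02  2.37791485e-01  1.94335062e+00 -1.04354706e-04
  9.60232026e-01  1.26064076e+00]
```

Both images put the real fingertips about 30 mm higher than the reported TCP implies, at about z = 0.094 now. So the fingers closed above the rim and touched nothing. I'll reopen and go about 32 mm lower.

Call:
{"op": "step_arm", "data": {
  "increments": [
    {"dp": [0, 0, 0.05], "yaw": 0, "grip": 1},
    {"dp": [0.004, 0.012, 0], "yaw": 0, "grip": 1},
    {"dp": [0, 0, 0], "yaw": 0, "grip": 1},
    {"dp": [0, 0, 0], "yaw": 0, "grip": 1},
    {"dp": [0, 0, -0.05], "yaw": 0, "grip": 1}
  ]
}}

```text
clock: 4.0
position: [0.4626, 0.0532, 0.083]
ee_rot: [0.0, 0.991, 0.135, 0.001]
contact_force: [0.9, 0.3, -0.2]
width: 0.0851
gripper_force: 0.0
```

Call:
{"op": "step_arm", "data": {
  "increments": [
    {"dp": [0, 0, -0.04], "yaw": 0, "grip": 1},
    {"dp": [0, 0, -0.04], "yaw": 0, "grip": 1},
    {"dp": [0, 0, -0.04], "yaw": 0, "grip": 1},
    {"dp": [0, 0, 0], "yaw": 0, "grip": 1}
  ]
}}

```text
clock: 4.5
position: [0.4614, 0.0532, 0.0581]
ee_rot: [-0.0, 0.991, 0.134, -0.001]
contact_force: [0.1, 0.2, 0.2]
width: 0.0854
gripper_force: 0.0
```

Call:
{"op": "step_arm", "data": {
  "increments": [
    {"dp": [0, 0, -0.03], "yaw": 0, "grip": 1},
    {"dp": [0, 0, -0.02], "yaw": 0, "grip": 1},
    {"dp": [0, 0, 0], "yaw": 0, "grip": 0.65},
    {"dp": [0, 0, 0], "yaw": 0, "grip": 0.6},
    {"dp": [0, 0, 0], "yaw": 0, "grip": 0.6}
  ]
}}

```text
clock: 5.12
position: [0.4621, 0.0533, 0.0492]
ee_rot: [-0.0, 0.991, 0.134, 0.0]
contact_force: [-1.1, 1.4, 2.9]
width: 0.0611
gripper_force: 43.5
```

Call:
{"op": "step_arm", "data": {
  "increments": [
    {"dp": [0, 0, 0], "yaw": 0, "grip": 0.5},
    {"dp": [0, 0, 0], "yaw": 0, "grip": 0.5},
    {"dp": [0, 0, 0], "yaw": 0, "grip": 0.5}
  ]
}}

```text
clock: 5.5
position: [0.4622, 0.0533, 0.0492]
ee_rot: [-0.0, 0.991, 0.134, 0.0]
contact_force: [-1.6, 0.9, 5.4]
width: 0.0617
gripper_force: 43.7
```

```bash
python3 - <<'E'
from h import *
a=cams.get_image("side")
c=cv2.resize(a[180:280,300:400],(600,600),interpolation=cv2.INTER_CUBIC)
cv2.imwrite("pics/g3.png",np.clip(c*1.8,0,255).astype(np.uint8))
E
```

```text
(no output)
```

View pics/g3.png

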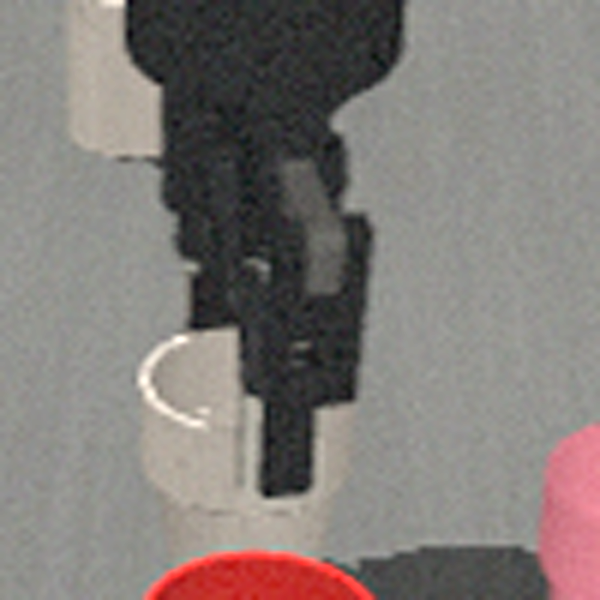

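The near cup is gripped on its collar: 61.7 mm, tips just above the shoulder, cup standing at TCP z = 0.049. Lifting and carrying it to above the base.

Call:
{"op": "step_arm", "data": {
  "increments": [
    {"dp": [0, 0, 0.1], "yaw": 0, "grip": 0.5},
    {"dp": [0, 0, 0.2], "yaw": 0, "grip": 0.5},
    {"dp": [0, 0, 0.2], "yaw": 0, "grip": 0.5},
    {"dp": [0, 0, 0.1], "yaw": 0, "grip": 0.5},
    {"dp": [0, 0, 0], "yaw": 0, "grip": 0.5}
  ]
}}

```text
clock: 6.18
position: [0.463, 0.0529, 0.1697]
ee_rot: [0.001, 0.991, 0.135, 0.002]
contact_force: [-0.2, -0.7, -3.3]
width: 0.061
gripper_force: 44.8
```

Call:
{"op": "step_arm", "data": {
  "increments": [
    {"dp": [0.204, -0.079, 0], "yaw": 0, "grip": 0.5},
    {"dp": [0.204, -0.079, 0], "yaw": 0, "grip": 0.5},
    {"dp": [0.204, -0.079, 0], "yaw": 0, "grip": 0.5},
    {"dp": [0.204, -0.079, 0], "yaw": 0, "grip": 0.5},
    {"dp": [0.204, -0.079, 0], "yaw": 0, "grip": 0.5}
  ]
}}

```text
clock: 6.8
position: [0.6663, -0.0265, 0.166]
ee_rot: [-0.0, 0.991, 0.134, -0.002]
contact_force: [-0.4, 0.2, -2.5]
width: 0.061
gripper_force: 44.8
```

Call:
{"op": "step_arm", "data": {
  "increments": [
    {"dp": [0, 0, 0], "yaw": 0, "grip": 0.5},
    {"dp": [0, 0, 0], "yaw": 0, "grip": 0.5}
  ]
}}

```text
clock: 7.05
position: [0.6644, -0.0256, 0.1664]
ee_rot: [-0.001, 0.991, 0.134, -0.002]
contact_force: [-1.7, -0.6, -1.7]
width: 0.061
gripper_force: 44.8
```

```bash
python3 - <<'E'
from h import *
a=cams.get_image("side");s=manip.get_state();print(s["position"],s["width"])
c=cv2.resize(a[130:270,170:310],(600,600),interpolation=cv2.INTER_CUBIC)
cv2.imwrite("pics/g4.png",np.clip(c*1.8,0,255).astype(np.uint8))
E
```

```text
[ 0.66430291 -0.02543295  0.16713158] 0.0610585895932035
```

View pics/g4.png

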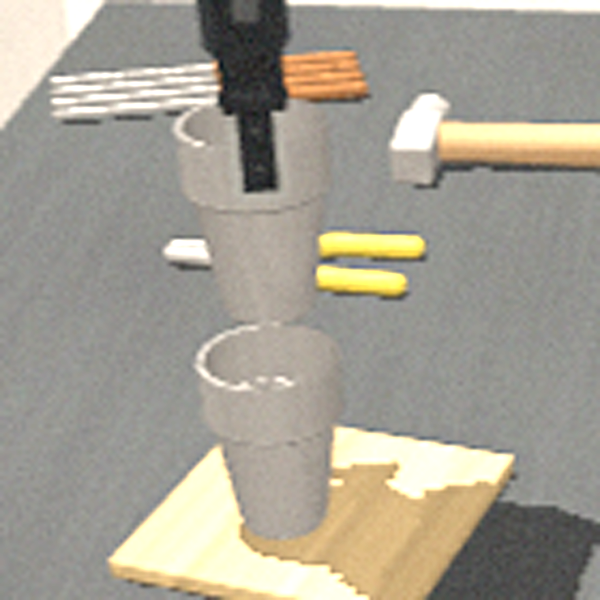

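```bash
python3 - <<'E'
from h import *
p=np.array([.6643,-.0254])
for n,z in (("base rim",.094),("base collar bot",.067),("base foot",.010),("held rim",.202),("held collar bot",.175),("held foot",.118)):
  q=proj("side",[*p,z]); print(n,q.round(1),((q-[170,130])*4.286).round(0))
print((proj("side",[.6653,-.0254,.09])-proj("side",[.6643,-.0254,.09]))*4.286,(proj("side",[.6643,-.0244,.09])-proj("side",[.6643,-.0254,.09]))*4.286)
E
```

```text
base rim [233.7 211.3] [273. 349.]
base collar bot [234.9 223.9] [278. 402.]
base foot [237.3 249.2] [288. 511.]
held rim [228.5 156.9] [251. 115.]
held collar bot [229.9 171.1] [257. 176.]
held foot [232.6 199.8] [268. 299.]
[-2.2645527  -0.07573032] [-0.46055278  1.09098441]
```

The held cup hangs upright above the base, rim centre near (254,135) and base rim near (270,357) in the crop. The base sits about 1.5–2 mm further along +x and +y, so I'm shifting by that and lowering.

Call:
{"op": "step_arm", "data": {
  "increments": [
    {"dp": [0.008, 0.01, -0.08], "yaw": 0, "grip": 0.5},
    {"dp": [0, 0, -0.08], "yaw": 0, "grip": 0.5},
    {"dp": [0, 0, -0.06], "yaw": 0, "grip": 0.5},
    {"dp": [0, 0, -0.06], "yaw": 0, "grip": 0.5},
    {"dp": [0, 0, -0.03], "yaw": 0, "grip": 0.5}
  ]
}}

```text
clock: 7.72
position: [0.6672, -0.0238, 0.1058]
ee_rot: [-0.0, 0.991, 0.134, -0.001]
contact_force: [-0.2, 0.1, -1.6]
width: 0.0615
gripper_force: 44.8
```

Call:
{"op": "step_arm", "data": {
  "increments": [
    {"dp": [0, 0, -0.02], "yaw": 0, "grip": 0.5},
    {"dp": [0, 0, -0.01], "yaw": 0, "grip": 0.5},
    {"dp": [0, 0, 0], "yaw": 0, "grip": 0.5}
  ]
}}

```text
clock: 8.1
position: [0.6678, -0.0239, 0.1012]
ee_rot: [0.0, 0.991, 0.134, 0.0]
contact_force: [-0.5, -0.5, -0.5]
width: 0.0608
gripper_force: 44.8
```

Call:
{"op": "step_arm", "data": {
  "increments": [
    {"dp": [-0.006, 0, -0.02], "yaw": 0, "grip": 0.5},
    {"dp": [0, 0, -0.015], "yaw": 0, "grip": 0.5},
    {"dp": [0, 0, -0.01], "yaw": 0, "grip": 0.5},
    {"dp": [0, 0, 0], "yaw": 0, "grip": 0.5}
  ]
}}

```text
clock: 8.6
position: [0.6663, -0.0238, 0.0917]
ee_rot: [-0.0, 0.991, 0.134, -0.0]
contact_force: [-0.5, -0.5, -2.6]
width: 0.0614
gripper_force: 44.8
```

Call:
{"op": "step_arm", "data": {
  "increments": [
    {"dp": [0, 0, -0.007], "yaw": 0, "grip": 0.5},
    {"dp": [0, 0, -0.006], "yaw": 0, "grip": 0.5},
    {"dp": [0, 0, 0], "yaw": 0, "grip": 0.5}
  ]
}}

```text
clock: 8.98
position: [0.6665, -0.0238, 0.0894]
ee_rot: [0.0, 0.991, 0.135, 0.0]
contact_force: [0.9, -0.1, -2.5]
width: 0.0608
gripper_force: 44.8
```

Essentially seated with no side load. Releasing and rising.

Call:
{"op": "step_arm", "data": {
  "increments": [
    {"dp": [0, 0, 0], "yaw": 0, "grip": 0.8},
    {"dp": [0, 0, 0], "yaw": 0, "grip": 1},
    {"dp": [0, 0, 0], "yaw": 0, "grip": 1},
    {"dp": [0, 0, 0], "yaw": 0, "grip": 1},
    {"dp": [0, 0, 0.05], "yaw": 0, "grip": 1}
  ]
}}

```text
clock: 9.6
position: [0.6658, -0.0237, 0.0988]
ee_rot: [-0.0, 0.991, 0.134, -0.001]
contact_force: [-0.2, 0.3, -0.4]
width: 0.0856
gripper_force: 0.0
```

Call:
{"op": "step_arm", "data": {
  "increments": [
    {"dp": [0, 0, 0.15], "yaw": 0, "grip": 1},
    {"dp": [0, 0, 0.2], "yaw": 0, "grip": 1},
    {"dp": [-0.09, 0.2, 0.1], "yaw": 0, "grip": 1},
    {"dp": [-0.09, 0.23, 0], "yaw": 0, "grip": 1},
    {"dp": [-0.09, 0.23, 0], "yaw": 0, "grip": 1}
  ]
}}

```text
clock: 10.22
position: [0.6123, 0.1093, 0.1908]
ee_rot: [0.0, 0.991, 0.134, 0.001]
contact_force: [0.5, 0.2, -0.7]
width: 0.0857
gripper_force: 0.0
```

Call:
{"op": "step_arm", "data": {
  "increments": [
    {"dp": [-0.09, 0.23, 0], "yaw": 0, "grip": 1},
    {"dp": [-0.09, 0.23, 0], "yaw": 0, "grip": 1},
    {"dp": [-0.09, 0.23, 0], "yaw": 0, "grip": 1},
    {"dp": [-0.09, 0.23, 0], "yaw": 0, "grip": 1},
    {"dp": [0, 0, 0], "yaw": 0, "grip": 1}
  ]
}}

```text
clock: 10.85
position: [0.539, 0.2954, 0.1902]
ee_rot: [-0.001, 0.991, 0.137, 0.0]
contact_force: [-0.3, -0.6, -0.2]
width: 0.0855
gripper_force: 0.0
```

```bash
python3 - <<'E'
from h import *
a=cams.get_image("side");b=cams.get_image("top");s=manip.get_state();print(s["position"],s["width"],s["clock"])
print("stack rim proj if seated:",proj("side",(.6663,-.0238,.124)),proj("top",(.6663,-.0238,.124)))
c=cv2.resize(a[150:290,170:310],(400,400),interpolation=cv2.INTER_CUBIC)
d=cv2.resize(b[80:180,294:394],(400,400),interpolation=cv2.INTER_CUBIC)
cv2.imwrite("pics/g5.png",np.clip(np.hstack([np.clip(c*1.8,0,255),d]),0,255).astype(np.uint8))
E
```

```text
[0.54048842 0.29239778 0.18996496] 0.08532129516199921 10.95
stack rim proj if seated: [231.05930441 197.24870742] [343.08922783 124.65018038]
```

View pics/g5.png

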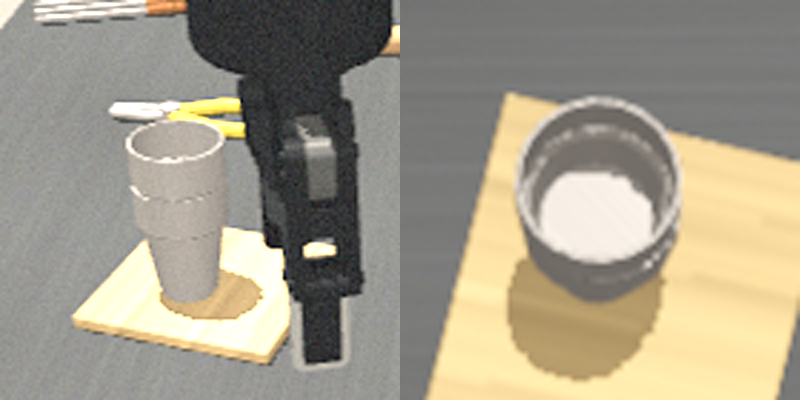

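The middle cup is seated and straight: its rim is at (343,124.5) in the top view, where a seated cup should be. Now for the far cup at (0.527, 0.299).

Call:
{"op": "step_arm", "data": {
  "increments": [
    {"dp": [-0.065, 0.028, -0.15], "yaw": 0, "grip": 1},
    {"dp": [0, 0, -0.15], "yaw": 0, "grip": 1},
    {"dp": [0, 0, -0.1], "yaw": 0, "grip": 1},
    {"dp": [0, 0, -0.05], "yaw": 0, "grip": 1},
    {"dp": [0, 0, 0], "yaw": 0, "grip": 1}
  ]
}}

```text
clock: 11.58
position: [0.5278, 0.2968, 0.0991]
ee_rot: [0.0, 0.991, 0.134, -0.0]
contact_force: [-0.3, 0.7, 0.2]
width: 0.0852
gripper_force: 0.0
```

Call:
{"op": "step_arm", "data": {
  "increments": [
    {"dp": [0, 0, -0.06], "yaw": 0, "grip": 1},
    {"dp": [0, 0, -0.06], "yaw": 0, "grip": 1},
    {"dp": [0, 0, -0.06], "yaw": 0, "grip": 1},
    {"dp": [0, 0, 0], "yaw": 0, "grip": 1}
  ]
}}

```text
clock: 12.08
position: [0.5264, 0.2974, 0.0619]
ee_rot: [0.0, 0.991, 0.135, -0.001]
contact_force: [-0.0, 0.0, -0.4]
width: 0.0851
gripper_force: 0.0
```

Call:
{"op": "step_arm", "data": {
  "increments": [
    {"dp": [0, 0.005, -0.04], "yaw": 0, "grip": 1},
    {"dp": [0, 0, -0.024], "yaw": 0, "grip": 1},
    {"dp": [0, 0, 0], "yaw": 0, "grip": 0.65},
    {"dp": [0, 0, 0], "yaw": 0, "grip": 0.6},
    {"dp": [0, 0, 0], "yaw": 0, "grip": 0.5}
  ]
}}

```text
clock: 12.7
position: [0.5279, 0.299, 0.051]
ee_rot: [-0.0, 0.991, 0.134, 0.001]
contact_force: [-0.3, 1.0, 1.0]
width: 0.0613
gripper_force: 43.9
```

Call:
{"op": "step_arm", "data": {
  "increments": [
    {"dp": [0, 0, 0], "yaw": 0, "grip": 0.5},
    {"dp": [0, 0, 0], "yaw": 0, "grip": 0.5}
  ]
}}

```text
clock: 12.95
position: [0.5279, 0.299, 0.0509]
ee_rot: [-0.0, 0.991, 0.134, 0.001]
contact_force: [0.7, 1.0, 2.1]
width: 0.0617
gripper_force: 44.0
```

Call:
{"op": "step_arm", "data": {
  "increments": [
    {"dp": [0, 0, 0.1], "yaw": 0, "grip": 0.5},
    {"dp": [0, 0, 0.2], "yaw": 0, "grip": 0.5},
    {"dp": [0, 0, 0.25], "yaw": 0, "grip": 0.5},
    {"dp": [0, 0, 0.2], "yaw": 0, "grip": 0.5},
    {"dp": [0, 0, 0.05], "yaw": 0, "grip": 0.5}
  ]
}}

```text
clock: 13.58
position: [0.5285, 0.2991, 0.2128]
ee_rot: [-0.0, 0.991, 0.134, 0.002]
contact_force: [0.3, 0.1, -2.0]
width: 0.0614
gripper_force: 44.4
```

Call:
{"op": "step_arm", "data": {
  "increments": [
    {"dp": [0.0866, -0.202, 0], "yaw": 0, "grip": 0.5},
    {"dp": [0.0866, -0.202, 0], "yaw": 0, "grip": 0.5},
    {"dp": [0.0866, -0.202, 0], "yaw": 0, "grip": 0.5},
    {"dp": [0.0866, -0.202, 0], "yaw": 0, "grip": 0.5}
  ]
}}

```text
clock: 14.08
position: [0.5958, 0.1357, 0.2079]
ee_rot: [0.0, 0.991, 0.135, -0.002]
contact_force: [0.4, 0.7, -1.8]
width: 0.0612
gripper_force: 44.5
```

Call:
{"op": "step_arm", "data": {
  "increments": [
    {"dp": [0.0866, -0.202, 0], "yaw": 0, "grip": 0.5},
    {"dp": [0.0866, -0.202, 0], "yaw": 0, "grip": 0.5},
    {"dp": [0.0866, -0.202, 0], "yaw": 0, "grip": 0.5},
    {"dp": [0.0866, -0.202, 0], "yaw": 0, "grip": 0.5},
    {"dp": [0, 0, 0], "yaw": 0, "grip": 0.5}
  ]
}}

```text
clock: 14.7
position: [0.6659, -0.0279, 0.2072]
ee_rot: [0.0, 0.991, 0.133, -0.002]
contact_force: [-0.0, 0.7, -3.4]
width: 0.0615
gripper_force: 44.6
```

Call:
{"op": "step_arm", "data": {
  "increments": [
    {"dp": [0, 0, 0], "yaw": 0, "grip": 0.5},
    {"dp": [0, 0, 0], "yaw": 0, "grip": 0.5}
  ]
}}

```text
clock: 14.95
position: [0.6651, -0.0232, 0.2097]
ee_rot: [-0.0, 0.991, 0.135, -0.001]
contact_force: [0.1, 0.4, -3.0]
width: 0.0615
gripper_force: 44.6
```

Call:
{"op": "step_arm", "data": {
  "increments": [
    {"dp": [0.004, 0, -0.1], "yaw": 0, "grip": 0.5},
    {"dp": [0, 0, -0.1], "yaw": 0, "grip": 0.5},
    {"dp": [0, 0, -0.08], "yaw": 0, "grip": 0.5},
    {"dp": [0, 0, -0.06], "yaw": 0, "grip": 0.5},
    {"dp": [0, 0, -0.03], "yaw": 0, "grip": 0.5}
  ]
}}

```text
clock: 15.58
position: [0.6666, -0.0241, 0.1359]
ee_rot: [-0.0, 0.991, 0.135, -0.0]
contact_force: [0.0, -0.7, -1.5]
width: 0.0611
gripper_force: 44.6
```

Call:
{"op": "step_arm", "data": {
  "increments": [
    {"dp": [0, 0, -0.015], "yaw": 0, "grip": 0.5},
    {"dp": [0, 0, -0.01], "yaw": 0, "grip": 0.5},
    {"dp": [0, 0, 0], "yaw": 0, "grip": 0.5}
  ]
}}

```text
clock: 15.95
position: [0.667, -0.0245, 0.1318]
ee_rot: [0.0, 0.991, 0.134, 0.0]
contact_force: [0.4, -0.1, -2.2]
width: 0.0613
gripper_force: 44.6
```

Call:
{"op": "step_arm", "data": {
  "increments": [
    {"dp": [-0.003, 0.003, -0.02], "yaw": 0, "grip": 0.5},
    {"dp": [0, 0, -0.015], "yaw": 0, "grip": 0.5},
    {"dp": [0, 0, -0.007], "yaw": 0, "grip": 0.5},
    {"dp": [0, 0, 0], "yaw": 0, "grip": 0.5}
  ]
}}

```text
clock: 16.45
position: [0.6661, -0.0238, 0.1229]
ee_rot: [-0.0, 0.991, 0.134, -0.0]
contact_force: [0.5, -0.1, -1.6]
width: 0.0616
gripper_force: 44.6
```

Call:
{"op": "step_arm", "data": {
  "increments": [
    {"dp": [0, 0, -0.005], "yaw": 0, "grip": 0.5},
    {"dp": [0, 0, 0], "yaw": 0, "grip": 0.5}
  ]
}}

```text
clock: 16.7
position: [0.6662, -0.0238, 0.1221]
ee_rot: [0.0, 0.991, 0.134, 0.0]
contact_force: [-0.4, -0.8, -2.4]
width: 0.0611
gripper_force: 44.6
```

About 1 mm above the seat. Releasing, then backing off up and to the left.

Call:
{"op": "step_arm", "data": {
  "increments": [
    {"dp": [0, 0, -0.004], "yaw": 0, "grip": 0.5},
    {"dp": [0, 0, 0], "yaw": 0, "grip": 0.8},
    {"dp": [0, 0, 0], "yaw": 0, "grip": 1},
    {"dp": [0, 0, 0], "yaw": 0, "grip": 1},
    {"dp": [0, 0, 0], "yaw": 0, "grip": 1}
  ]
}}

```text
clock: 17.32
position: [0.6663, -0.0238, 0.1215]
ee_rot: [0.0, 0.991, 0.135, 0.0]
contact_force: [0.1, -0.9, 0.4]
width: 0.0852
gripper_force: 0.0
```

Call:
{"op": "step_arm", "data": {
  "increments": [
    {"dp": [0, 0, 0.05], "yaw": 0, "grip": 1},
    {"dp": [0, 0, 0.15], "yaw": 0, "grip": 1},
    {"dp": [0, 0, 0.25], "yaw": 0, "grip": 1},
    {"dp": [-0.1, 0.1, 0.1], "yaw": 0, "grip": 1},
    {"dp": [-0.2, 0.2, 0], "yaw": 0, "grip": 1}
  ]
}}

```text
clock: 17.95
position: [0.6085, 0.0355, 0.2343]
ee_rot: [0.001, 0.991, 0.133, 0.003]
contact_force: [0.1, 1.6, -0.7]
width: 0.0853
gripper_force: 0.0
```

Call:
{"op": "step_arm", "data": {
  "increments": [
    {"dp": [-0.2, 0.2, 0], "yaw": 0, "grip": 1},
    {"dp": [-0.2, 0.2, 0], "yaw": 0, "grip": 1},
    {"dp": [-0.2, 0.2, 0], "yaw": 0, "grip": 1},
    {"dp": [0, 0, 0], "yaw": 0, "grip": 1},
    {"dp": [0, 0, 0], "yaw": 0, "grip": 1}
  ]
}}

```text
clock: 18.58
position: [0.4869, 0.1561, 0.2322]
ee_rot: [0.0, 0.991, 0.135, 0.001]
contact_force: [0.9, 0.6, 0.3]
width: 0.0854
gripper_force: 0.0
```

```bash
python3 - <<'E'
from h import *
a=cams.get_image("side");b=cams.get_image("top");s=manip.get_state();print(s["position"],s["clock"])
f=lambda n,z:proj(n,(.6663,-.0238,z)).round(1)
print("side rims",f("side",.154),f("side",.124),f("side",.094),"top rim",f("top",.154))
c=cv2.resize(a[150:290,170:310],(400,400),interpolation=cv2.INTER_CUBIC)
d=cv2.resize(b[80:180,294:394],(400,400),interpolation=cv2.INTER_CUBIC)
cv2.imwrite("pics/g6.png",np.hstack([np.clip(c*1.8,0,255),d]).astype(np.uint8))
E
```

```text
[0.48744324 0.15545098 0.23165141] 18.675
side rims [229.6 182.3] [231.1 197.2] [232.4 211.7] top rim [343.3 118.5]
```

View pics/g6.png

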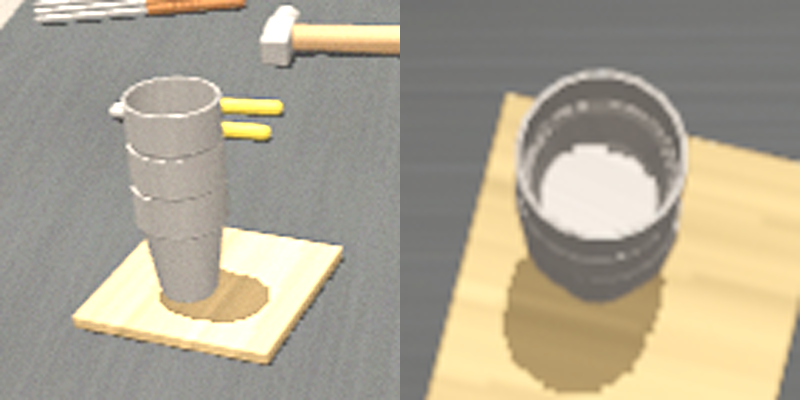

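The three cups stand straight, with evenly spaced rims in the side crop. The top rim is at about (344,118.5) in the top view, where a seated stack should be, and the arm is clear. Handing in.

```bash
python3 -c "from rig import ticket; print(ticket.sign_off())"
```

```text
the job is handed in; nothing more can be done
None
```

Both loose cups are nested in the cup on the board as one straight, seated, upright stack; nothing else was touched, and the job was handed in at about 18.7 s.

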